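Run a fingertip along the sample block to shut its flip lids

TASK

Close the sample block: its five flip lids stand open, each hinged at the edge of its well nearer one end of the block and leaning towards the other end. With the fingers empty, start at that hinge end and run the fingertips lightly along the top of the row in one pass, folding the lids down in turn until all lie flat, keeping the tips within about 3 cm of the shut lids from the first lid to the last. Do not press hard, do not lift the block or push it from its place, leave the beaker, vial and cap beside it alone, and finish with the hand clear.

Things in the scene. Friction and masses are not known exactly. Their poses are not given: they have to be found in the camera images.
- block: Aluminium block, loose on the bench, about 0.85 kg: 226 mm long (its x), 56 wide (y), 35 tall (z up), at any yaw. Origin: centre of its underside. Five wells in a row along x at x = -84, -42, 0, 42, 84 mm, y = 0, each with a white flip lid hinged on its -x side: a fingertip moving along y = 0 from the -x end to the +x end folds them shut in turn. Shut lid tops lie flat 38 mm above the bench.
- lid1 (a joint): Hinge angle (rad) of the lid of well 1, counted from the block's -x end: 0 shut flat, 1.57 upright, 1.65 stop; starts at 1.0 to 1.5. Hinge line along the block's y at x = -103 mm, z = 35 mm; lid 3 mm thick, 44 mm wide, shut it covers x = -102 to -66 mm. Light friction hinge (0.006 N m, no spring): stays where left, must be pressed flat.
- lid2 (a joint): Hinge angle (rad) of the lid of well 2, counted from the block's -x end: 0 shut flat, 1.57 upright, 1.65 stop; starts at 1.0 to 1.5. Hinge line along the block's y at x = -61 mm, z = 35 mm; lid 3 mm thick, 44 mm wide, shut it covers x = -60 to -24 mm. Light friction hinge (0.006 N m, no spring): stays where left, must be pressed flat.
- lid3 (a joint): Hinge angle (rad) of the lid of well 3, counted from the block's -x end: 0 shut flat, 1.57 upright, 1.65 stop; starts at 1.0 to 1.5. Hinge line along the block's y at x = -19 mm, z = 35 mm; lid 3 mm thick, 44 mm wide, shut it covers x = -18 to 18 mm. Light friction hinge (0.006 N m, no spring): stays where left, must be pressed flat.
- lid4 (a joint): Hinge angle (rad) of the lid of well 4, counted from the block's -x end: 0 shut flat, 1.57 upright, 1.65 stop; starts at 1.0 to 1.5. Hinge line along the block's y at x = 23 mm, z = 35 mm; lid 3 mm thick, 44 mm wide, shut it covers x = 24 to 60 mm. Light friction hinge (0.006 N m, no spring): stays where left, must be pressed flat.
- lid5 (a joint): Hinge angle (rad) of the lid of well 5, counted from the block's -x end: 0 shut flat, 1.57 upright, 1.65 stop; starts at 1.0 to 1.5. Hinge line along the block's y at x = 65 mm, z = 35 mm; lid 3 mm thick, 44 mm wide, shut it covers x = 66 to 102 mm. Light friction hinge (0.006 N m, no spring): stays where left, must be pressed flat.
- beaker: Small open glass beaker, 52 mm across, 70 mm tall, loose, stands beside the block (its centre 75 to 95 mm off the block's middle line). Origin: centre of its underside.
- vial: Small glass vial with white cap, 26 mm across, 55 mm tall, loose, stands beside the block. Origin: centre of its underside.
- cap: Loose white screw cap, flat disc 38 mm across, 13 mm tall, lying beside the block. Origin: centre of its underside.
Not all that is in view belongs to the job. Of the things shaped like the block, the aluminium one is meant.

How it is judged:
By the outcome, as a careful person would: the job done as asked, in the order asked, and still so for the second after the job is handed in, with the robot touching nothing.
It also fails if it takes over 48 s, if anything falls off the work surface, if the arm or the gripper's body presses on something with over 40 N, if the wrist force passes 120 N, or if a joint passes its speed limit or range.

ROBOT

A 7-joint arm with a two-finger parallel gripper is mounted at the origin on the work surface. World frame = base frame: x ahead of the robot, y to its left, z up, the work surface at z = 0. Lengths are in m, angles in rad, forces in N, time in s.
With the tool pointing down it reaches from about 0.4 to 0.85 m from the base axis. Payload 6.9 kg.
Tool frame: the origin (TCP) lies between the finger pads, 19 mm behind the fingertips; this is the grasp point; z points along the fingers, y is the line along which they close (so a half turn about z gives the same grasp; the last joint's range is limited). The gripper opens to 85 mm and grips with 20 to 120 N. Pads are 22 mm wide; open, the fingers measure 114 mm over their backs; the gripper's body (76 mm by 85 mm) begins 54 mm behind the grasp point. The pads swing forward as they close: fully open they stand 13 mm farther back than shut.
Start: joints at [-1.026, 0.507, -0.238, 1.5, 0.126, 1.149, -0.155], TCP at [0.266, 0.566, 0.25] pointing down, gripper open.
Joint ranges: [-3.08, 3.08], [-0.24, 2.05], [-1.43, 1.35], [0, 2.5], [-1.52, 4.66], [0.17, 1.96], [-2.89, 2.89]. Speed limits (rad/s): [2.39, 2.39, 3.14, 3.14, 3.14, 3.14, 3.14].

INTERFACE

Orientations are given as a unit quaternion [w, x, y, z].
In Python, from plant import read_state, grab_frame, camera_info, sign_off gives the robot as it stands. The module is installed in compiled form; this text tells all that it offers.
- The arm moves only by the tool move_arm, never from a script. Its argument "steps" is a list of rows, each an object of numbers: "dx", "dy", "dz": the shift along the tool's x, y, z in m; "yaw": the turn about the tool's z in rad. A call has 1 to 5 rows; each row shifts and turns the commanded pose from where the row before left it, along the tool's axes as they then stand; what a row does not reach is not made up. A row lasts 1/12 s, in which the tool goes at most 41.7 mm and 7.16 degrees, less where a joint would pass 70% of its speed; a pose out of reach is approached as far as the arm can. A call is refused whole if a number of a shift passes 0.0417 or a number of a turn 0.125, either way. A call with a gripper value outside its range is refused whole. "claw" is the finger opening in m, from 0 to 0.0854, set as the call begins (left out, the last holds). The fingers move at their own pace and stop on an object; "squeeze" is the grip in N (left out, the last holds). Time passes only in rows, so rows that do not move let the fingers close. It gives the time, the measured TCP pose, the force, the opening and the grip force at its end, in the units of the state.
- read_state(): the state, without advancing time (a new reading comes with each control period).
- grab_frame(name): name is "side" or "top" or "wrist"; returns the picture (420x560x3 uint8, red, green, blue); there is no depth.
- camera_info(name): a dict with "mtx" (3x3 intrinsics, pixels), "dist_coeffs" ([k1, k2, p1, p2, k3] as OpenCV has them; the pictures are not rectified), "rvec" (rotation vector, rad) and "tvec" (3), from world to camera coordinates, as OpenCV has them. Camera axes: x right, y down, z forward; pixel columns grow to the right and rows downward; lengths in m; the calibration is good to about 2 mm. A picture is of the moment at which its call begins: read the wrist's pose just before it. camera_info takes no time and is no camera call; for the wrist camera it gives the pose at the moment of the call.
- sign_off(): hands the job in; it is judged then, once.
The state is a dict: "t": time; "qpos": joint angles; "joint_vel": joint speeds; "tau": joint torques, N m; "tool_pos": TCP position; "tcp_rot": TCP orientation; "contact_force": force on the tool from outside, world axes, zero at the start; "wrist_torque": the same for the moment, N m; "finger_gap": finger opening in m; "grasp_force": force on a finger pad.
Only numpy, scipy, OpenCV 4.12 (cv2) and the standard library are available. Lean on these libraries where they do the work, as an engineer would, in place of code of your own. Each camera call takes 0.05 s, during which the arm holds its last target. There are 200 camera calls.

## Working session

There is one attempt and no reset: what is moved stays moved. The work goes in short steps, Python scripts to look and compute and a tool call to move; the robot and the scene stay as the last step left them, time stands still between calls to the robot, and variables do not carry over. Pictures are saved under pics/ and viewed, at most 10 in all, crops included, and the job is handed in when it is done.

Besides the shell and the picture viewer there is one more tool, called after "Emit:" as name([rows], argument=value, ...), one row to a line, values as JSON. move_arm: Moves the arm, as the interface text tells. Its arguments: {"type":"object","properties":{"steps":{"type":"array","items":{"type":"object","properties":{"dx":{"type":"number"},"dy":{"type":"number"},"dz":{"type":"number"},"yaw":{"type":"number"}}}},"claw":{"type":"number"},"squeeze":{"type":"number"}},"required":["steps"]}

```bash
mkdir -p pics
python3 - <<'E'
from plant import *
import cv2,numpy as np
s=read_state();print(s)
for n in("top","side"):
    cv2.imwrite(f"pics/{n}0.png",cv2.cvtColor(grab_frame(n),cv2.COLOR_RGB2BGR));print(n,camera_info(n))
E
```

```text
{'t': 0.0, 'qpos': array([-1.02650224,  0.50832722, -0.23755274,  1.50115753,  0.12571234,
        1.1489184 , -0.15480412]), 'joint_vel': array([-0.00237454, -0.00089499, -0.00121984,  0.0002064 , -0.00019102,
       -0.00139411, -0.0018522 ]), 'tau': array([ 4.27683690e-04, -6.20588350e+01, -2.18641385e+00, -2.49650753e+01,
        1.26978560e-02,  1.21548938e-02,  4.97220952e-06]), 'tool_pos': array([0.26538377, 0.56532008, 0.2491287 ]), 'tcp_rot': array([-1.79279000e-04,  2.17618864e-01,  9.76033403e-01, -8.90868979e-04]), 'contact_force': array([-0.52868021, -0.44132556, -0.7806357 ]), 'wrist_torque': array([ 0.00852645, -0.03536671,  0.03119856]), 'grasp_force': 0.0, 'finger_gap': 0.08562269920623992}
top {'mtx': array([[466.6612598 ,   0.        , 273.86019456],
       [  0.        , 466.6612598 , 212.08550301],
       [  0.        ,   0.        ,   1.        ]]), 'dist_coeffs': array([0.00321318, 0.        , 0.        , 0.        , 0.        ]), 'rvec': array([ 2.12045315, -2.09390435,  0.23449689]), 'tvec': array([0.00476434, 0.55696705, 1.04634882])}
side {'mtx': array([[463.60991368,   0.        , 282.78635285],
       [  0.        , 463.60991368, 209.12554324],
       [  0.        ,   0.        ,   1.        ]]), 'dist_coeffs': array([-0.00364202,  0.        ,  0.        ,  0.        ,  0.        ]), 'rvec': array([ 2.18135029, -0.39855367,  0.19216014]), 'tvec': array([-0.50071184,  0.14692089,  0.73401942])}
```

View pics/top0.png

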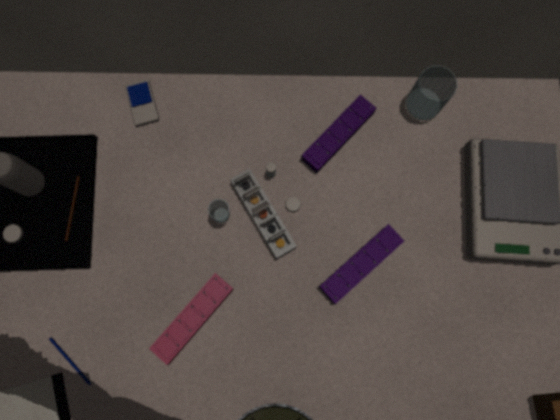

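View pics/side0.png

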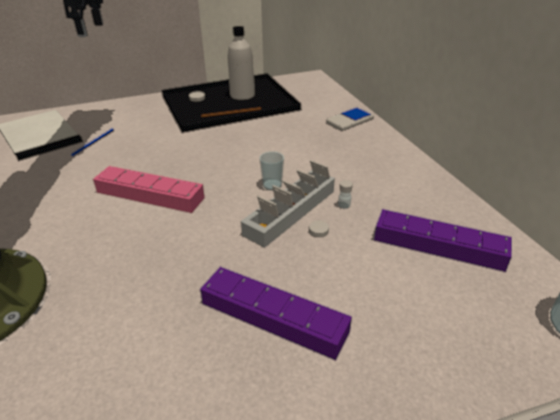

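The top view shows four block-shaped things: the aluminium one at (263,215), purple at (340,133) and (362,263), and pink at (192,318). The side view shows the aluminium one at (290,205) with its lids up. I choose the aluminium one. The beaker is at top (219,212), the vial at (271,170) and the cap at (293,204).

```bash
cat > h.py <<'E'
from plant import *
import cv2,numpy as np
def ray(n,px,z):
    c=camera_info(n);R=cv2.Rodrigues(c["rvec"])[0];C=-R.T@c["tvec"]
    u=cv2.undistortPoints(np.array(px,float).reshape(-1,1,2),c["mtx"],c["dist_coeffs"])[:,0]
    d=np.c_[u,np.ones(len(u))]@R
    return C+d*((z-C[2])/d[:,2])[:,None]
def proj(n,P):
    c=camera_info(n);return cv2.projectPoints(np.array(P,float),c["rvec"],c["tvec"],c["mtx"],c["dist_coeffs"])[0][:,0]
E
python3 - <<'E'
from h import *
a=cv2.imread("pics/top0.png")[150:270,200:310];b=cv2.imread("pics/side0.png")[140:250,230:360]
a=cv2.resize(a,None,fx=5,fy=5,interpolation=cv2.INTER_CUBIC)
b=cv2.resize(b,(0,0),fx=5,fy=5,interpolation=cv2.INTER_CUBIC)
cv2.imwrite("pics/c1.png",cv2.convertScaleAbs(a,alpha=1.6));cv2.imwrite("pics/c2.png",cv2.convertScaleAbs(b,alpha=1.3))
h=cv2.cvtColor(cv2.imread("pics/top0.png"),cv2.COLOR_BGR2HSV)
for p in [(190,150),(300,240),(240,230),(237,190),(285,252),(255,203)]:print(p,h[p[1],p[0]])
E
```

```text
(190, 150) [ 12  44 105]
(300, 240) [  9  40 103]
(240, 230) [ 12  45 101]
(237, 190) [15 18 87]
(285, 252) [13 22 83]
(255, 203) [ 16 108  97]
```

View pics/c1.png

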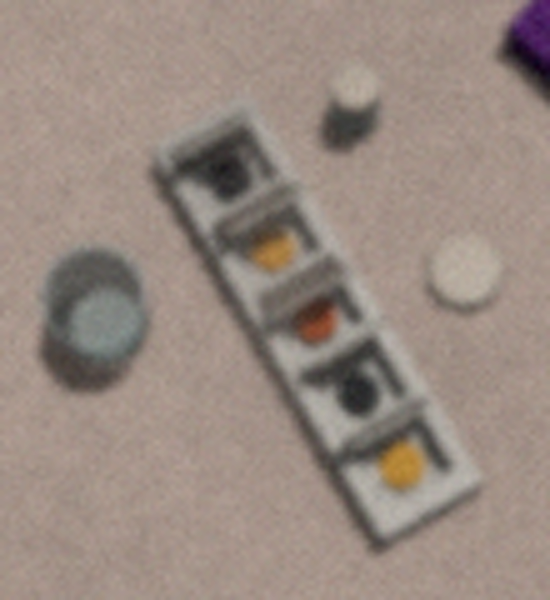

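View pics/c2.png

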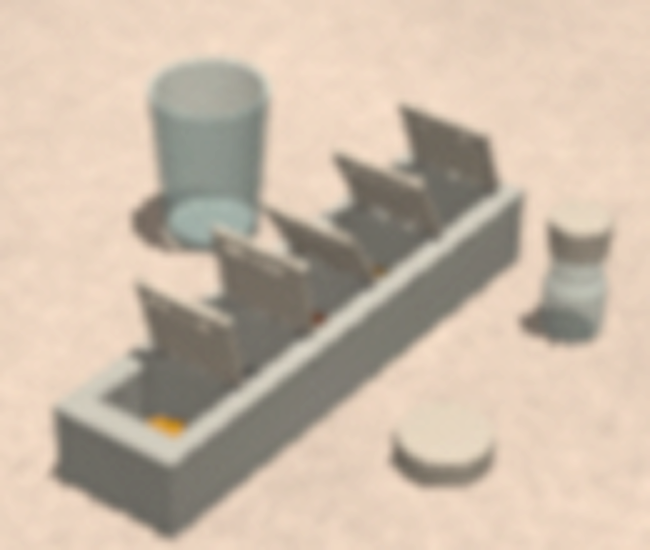

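The crops confirm the aluminium block with five raised lids. Its -x (hinge) end is the upper left in the top view, crop corners (155,155) and (248,103). The far, empty end is the lower right, at (480,487) and (380,545).

Run:
```python
from h import *
t=np.array([(155,155),(248,103),(480,487),(380,545)])/5+[199.6+.0,149.6]
s=np.array([(58,408),(172,463),(522,192)])/5+[229.6,139.6]
T=ray("top",t,.035);S=ray("side",s,.035);print(T,S)
for a,b in((0,1),(1,2),(2,3),(3,0)):print(np.linalg.norm(T[a]-T[b]))
print([np.linalg.norm(S[i]-S[i+1]) for i in(0,1)])
# saturation mask fit
f=grab_frame("top");h=cv2.cvtColor(f,cv2.COLOR_RGB2HSV)
m=np.zeros(h.shape[:2],np.uint8);cv2.fillConvexPoly(m,np.int32(t.mean(0)+(t-t.mean(0))*[1.12]),255)
k=cv2.bitwise_and(m,((h[...,1]<32)&(h[...,2]>65)).astype(np.uint8)*255)
k=cv2.morphologyEx(k,cv2.MORPH_OPEN,np.ones((2,2)))
c=max(cv2.findContours(cv2.morphologyEx(k,cv2.MORPH_CLOSE,np.ones((9,9))),0,2)[0],key=cv2.contourArea)
r=cv2.minAreaRect(c);B=ray("top",cv2.boxPoints(r),.035);print(r,B,[np.linalg.norm(B[i]-B[i-1]) for i in range(4)])
for Q in(T,B):print("ctr",Q.mean(0))
for a,b in((0,3),(1,2)):d=T[b]-T[a];print("yaw",np.arctan2(d[1],d[0]))
d=S[1]-S[2];print("yawS",np.arctan2(d[1],d[0]))
for nm,p,z in(("beaker",(95,290),.0),("vial",(355,88),.055),("cap",(466,272),.013)):print(nm,ray("top",[np.array(p)/5+[200,150]],z))
```

```text
[[ 0.64081279  0.11938843  0.035     ]
 [ 0.66823725  0.07416158  0.035     ]
 [ 0.47783048 -0.04127933  0.035     ]
 [ 0.4494297   0.00622762  0.035     ]] [[ 4.54394557e-01 -3.84317843e-04  3.50000000e-02]
 [ 4.82940071e-01 -4.47777274e-02  3.50000000e-02]
 [ 6.73383982e-01  6.95296057e-02  3.50000000e-02]]
0.05289205485425748
0.2226686762362342
0.05534902367323987
0.22233500929124791
[np.float64(0.05277898447311554), np.float64(0.22211494669514636)]
((263.8492431640625, 214.07623291015625), (93.00924682617188, 24.43792724609375), 58.78159713745117) [[ 0.64067035  0.122599    0.035     ]
 [ 0.67404781  0.07182776  0.035     ]
 [ 0.47667845 -0.04798195  0.035     ]
 [ 0.44572492  0.00166355  0.035     ]] [np.float64(0.2294103377316813), np.float64(0.06075997631925321), np.float64(0.23088748764522163), np.float64(0.05850466404068845)]
ctr [0.55907755 0.03962457 0.035     ]
ctr [0.55928038 0.03702709 0.035     ]
yaw -2.607610272512618
yaw -2.596564097790183
yawS -2.601014921044741
beaker [[0.57914923 0.14953838 0.        ]]
vial [[0.66922849 0.02009033 0.055     ]]
cap [[ 0.58777513 -0.0361825   0.013     ]]
```

Emit:
move_arm([
  {"yaw": 0.118},
  {"yaw": 0.118},
  {"yaw": 0.118},
  {"yaw": 0.118},
  {"yaw": 0.118},
], claw=0)

```text
validation failed for argument at $.st...
```

Emit:
move_arm([
  {"dx": -0.03, "dy": 0.0056},
  {"dx": -0.03, "dy": 0.0056},
  {"dx": -0.03, "dy": 0.0056},
  {"dx": -0.03, "dy": 0.0056},
  {"dx": -0.03, "dy": 0.0056},
])

```text
validation failed for argument at $.st...
```

Emit:
move_arm([
  {"dx": -0.03, "dy": 0.0056},
  {"dx": -0.03, "dy": 0.0056},
  {"dx": -0.03, "dy": 0.0056},
  {"dx": -0.03, "dy": 0.0056},
  {"dx": -0.03, "dy": 0.0056},
])

```text
validation failed for argument at $.st...
```

Emit:
move_arm([
  {"dx": 0, "dy": 0, "dz": 0, "yaw": 0.118},
  {"dx": 0, "dy": 0, "dz": 0, "yaw": 0.118},
  {"dx": 0, "dy": 0, "dz": 0, "yaw": 0.118},
  {"dx": 0, "dy": 0, "dz": 0, "yaw": 0.118},
  {"dx": 0, "dy": 0, "dz": 0, "yaw": 0.118},
], claw=0)

```text
t: 0.57
tool_pos: [0.2655, 0.5656, 0.2496]
tcp_rot: [0.0, 0.495, 0.869, -0.0]
contact_force: [0.0, 0.2, 0.2]
finger_gap: 0.0255
grasp_force: 0.0
```

Emit:
move_arm([
  {"dx": -0.03, "dy": 0.0056, "dz": 0, "yaw": 0},
  {"dx": -0.03, "dy": 0.0056, "dz": 0, "yaw": 0},
  {"dx": -0.03, "dy": 0.0056, "dz": 0, "yaw": 0},
  {"dx": -0.03, "dy": 0.0056, "dz": 0, "yaw": 0},
  {"dx": -0.03, "dy": 0.0056, "dz": 0, "yaw": 0},
])

```text
t: 0.98
tool_pos: [0.3675, 0.4505, 0.2497]
tcp_rot: [-0.0, 0.492, 0.871, -0.0]
contact_force: [0.6, 0.1, -1.0]
finger_gap: -0.0002
grasp_force: 0.0
```

Emit:
move_arm([
  {"dx": -0.03, "dy": 0.0056, "dz": 0, "yaw": 0},
  {"dx": -0.03, "dy": 0.0056, "dz": 0, "yaw": 0},
  {"dx": -0.03, "dy": 0.0056, "dz": 0, "yaw": 0},
  {"dx": -0.03, "dy": 0.0056, "dz": 0, "yaw": 0},
  {"dx": -0.03, "dy": 0.0056, "dz": 0, "yaw": 0},
])

```text
t: 1.4
tool_pos: [0.469, 0.3363, 0.2498]
tcp_rot: [-0.0, 0.492, 0.871, -0.0]
contact_force: [0.7, 0.1, 0.2]
finger_gap: 0.0002
grasp_force: 0.0
```

Emit:
move_arm([
  {"dx": -0.03, "dy": 0.0056, "dz": 0, "yaw": 0},
  {"dx": -0.03, "dy": 0.0056, "dz": 0, "yaw": 0},
  {"dx": -0.03, "dy": 0.0056, "dz": 0, "yaw": 0},
  {"dx": -0.03, "dy": 0.0056, "dz": 0, "yaw": 0},
  {"dx": -0.03, "dy": 0.0056, "dz": 0, "yaw": 0},
])

```text
t: 1.82
tool_pos: [0.5703, 0.2223, 0.2497]
tcp_rot: [-0.0, 0.492, 0.871, -0.0]
contact_force: [0.4, 0.4, 0.4]
finger_gap: -0.0002
grasp_force: 0.0
```

Emit:
move_arm([
  {"dx": -0.03, "dy": 0.0056, "dz": 0, "yaw": 0},
  {"dx": -0.03, "dy": 0.0056, "dz": 0, "yaw": 0},
  {"dx": -0.03, "dy": 0.0056, "dz": 0, "yaw": 0},
  {"dx": -0.03, "dy": 0.0056, "dz": 0, "yaw": 0},
  {"dx": 0, "dy": 0, "dz": 0, "yaw": 0},
])

```text
t: 2.23
tool_pos: [0.6541, 0.1245, 0.249]
tcp_rot: [0.002, 0.496, 0.869, -0.002]
contact_force: [-1.1, -1.0, 0.4]
finger_gap: 0.0002
grasp_force: 0.0
```

Run:
```python
from h import *
cv2.imwrite("pics/w1.png",cv2.cvtColor(grab_frame("wrist"),cv2.COLOR_RGB2BGR))
c=np.array([.561,.037]);u=np.array([-.8573,-.5148]);v=-np.array([-u[1],u[0]])
P=[[*(c+a*u+b*v),.035] for a,b in((-.113,.028),(-.113,-.028),(.113,-.028),(.113,.028))]
print(proj("wrist",P))
```

```text
[[266.00251841 189.30019599]
 [266.68326787 233.4993663 ]
 [ 83.6970858  234.4437501 ]
 [ 74.32438754 190.18555826]]
```

View pics/w1.png

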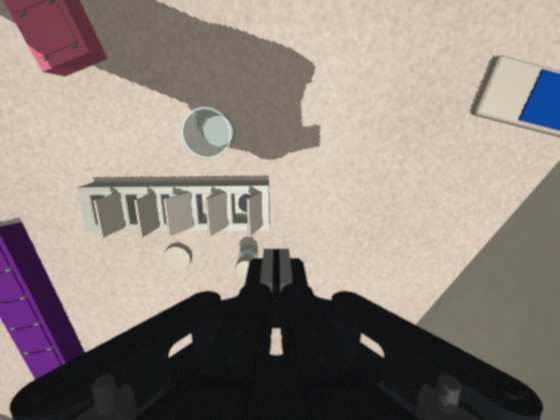

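The wrist view shows the block from about (80,187) to (269,230), within about 3 mm of my estimate. The hinge end is on the right and the lids lean left. I move behind the hinge end and lower.

Emit:
move_arm([
  {"dx": -0.0125, "dy": 0.0033, "dz": 0, "yaw": 0},
  {"dx": -0.0125, "dy": 0.0033, "dz": 0, "yaw": 0},
  {"dx": 0, "dy": 0, "dz": 0.035, "yaw": 0},
  {"dx": 0, "dy": 0, "dz": 0.035, "yaw": 0},
  {"dx": 0, "dy": 0, "dz": 0.03, "yaw": 0},
])

```text
t: 2.7
tool_pos: [0.6694, 0.1143, 0.1486]
tcp_rot: [0.0, 0.492, 0.871, 0.0]
contact_force: [0.9, -0.4, -0.1]
finger_gap: 0.0
grasp_force: 0.0
```

Emit:
move_arm([
  {"dx": 0, "dy": 0, "dz": 0.03, "yaw": 0},
  {"dx": 0, "dy": 0, "dz": 0.03, "yaw": 0},
  {"dx": 0, "dy": 0, "dz": 0.02, "yaw": 0},
  {"dx": 0, "dy": 0, "dz": 0, "yaw": 0},
  {"dx": 0, "dy": 0, "dz": 0, "yaw": 0},
])

```text
t: 3.12
tool_pos: [0.669, 0.1145, 0.0692]
tcp_rot: [-0.001, 0.492, 0.871, -0.001]
contact_force: [1.3, 0.7, 1.1]
finger_gap: -0.0005
grasp_force: 0.0
```

Run:
```python
from h import *
print(read_state()["tool_pos"],read_state()["contact_force"])
a=cv2.cvtColor(grab_frame("side"),cv2.COLOR_RGB2BGR)[80:250,220:400]
cv2.imwrite("pics/s2.png",cv2.convertScaleAbs(cv2.resize(a,None,fx=3.5,fy=3.5,interpolation=cv2.INTER_CUBIC),alpha=1.2))
```

```text
[0.66896828 0.11447856 0.06924804] [1.2794856  0.67451415 1.11868997]
```

View pics/s2.png

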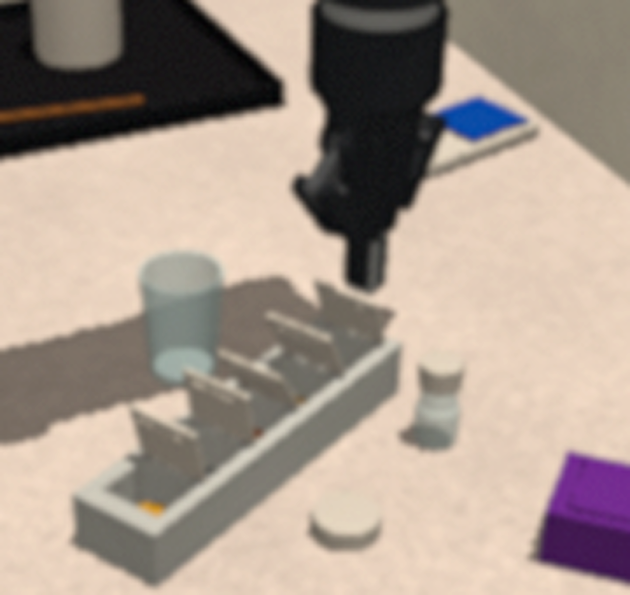

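The side crop shows the tips at (365,280), closed and behind lid 1. The lids are all still up, and the vial (440,400) and beaker (180,310) are clear. I correct sideways and lower.

Emit:
move_arm([
  {"dx": -0.0087, "dy": 0, "dz": 0, "yaw": 0},
  {"dx": 0, "dy": 0, "dz": 0.004, "yaw": 0},
  {"dx": 0, "dy": 0, "dz": 0.004, "yaw": 0},
  {"dx": 0, "dy": 0, "dz": 0, "yaw": 0},
])

```text
t: 3.5
tool_pos: [0.6737, 0.1065, 0.062]
tcp_rot: [0.0, 0.492, 0.87, 0.0]
contact_force: [-0.2, -0.1, 0.3]
finger_gap: -0.0001
grasp_force: 0.0
```

Emit:
move_arm([
  {"dx": 0, "dy": -0.006, "dz": 0, "yaw": 0},
  {"dx": 0, "dy": -0.006, "dz": 0, "yaw": 0},
  {"dx": 0, "dy": -0.006, "dz": 0, "yaw": 0},
])

```text
t: 3.75
tool_pos: [0.6576, 0.0973, 0.0621]
tcp_rot: [-0.0, 0.492, 0.871, -0.0]
contact_force: [0.2, -0.4, -0.0]
finger_gap: -0.0
grasp_force: 0.3
```

Emit:
move_arm([
  {"dx": 0, "dy": -0.006, "dz": 0, "yaw": 0},
  {"dx": 0, "dy": -0.006, "dz": 0, "yaw": 0},
  {"dx": 0, "dy": -0.006, "dz": 0, "yaw": 0},
  {"dx": 0, "dy": -0.006, "dz": 0, "yaw": 0},
])

```text
t: 4.08
tool_pos: [0.6371, 0.0848, 0.0621]
tcp_rot: [0.0, 0.492, 0.871, -0.0]
contact_force: [-0.2, -0.0, 0.1]
finger_gap: 0.0001
grasp_force: 0.1
```

Emit:
move_arm([
  {"dx": 0, "dy": -0.001, "dz": 0.0015, "yaw": 0},
  {"dx": 0, "dy": -0.001, "dz": 0.0015, "yaw": 0},
  {"dx": 0, "dy": 0, "dz": 0, "yaw": 0},
])

```text
t: 4.33
tool_pos: [0.6358, 0.084, 0.0587]
tcp_rot: [-0.0, 0.492, 0.871, -0.0]
contact_force: [-0.4, -0.3, -0.8]
finger_gap: -0.0
grasp_force: 0.0
```

Emit:
move_arm([
  {"dx": 0, "dy": 0, "dz": 0.001, "yaw": 0},
  {"dx": 0, "dy": 0, "dz": 0, "yaw": 0},
])

```text
t: 4.5
tool_pos: [0.6362, 0.0844, 0.0577]
tcp_rot: [-0.0, 0.492, 0.871, 0.0]
contact_force: [-0.8, 0.4, -0.0]
finger_gap: -0.0003
grasp_force: 0.0
```

Emit:
move_arm([
  {"dx": 0, "dy": 0, "dz": 0.0005, "yaw": 0},
  {"dx": 0, "dy": 0, "dz": 0, "yaw": 0},
])

```text
t: 4.67
tool_pos: [0.6361, 0.0843, 0.0573]
tcp_rot: [-0.0, 0.492, 0.871, -0.0]
contact_force: [0.1, -0.1, -0.2]
finger_gap: 0.0001
grasp_force: 0.0
```

Emit:
move_arm([
  {"dx": 0, "dy": 0, "dz": 0.0005, "yaw": 0},
  {"dx": 0, "dy": 0, "dz": 0, "yaw": 0},
])

```text
t: 4.83
tool_pos: [0.6361, 0.0843, 0.0569]
tcp_rot: [0.0, 0.492, 0.871, 0.0]
contact_force: [-0.4, 0.4, 0.7]
finger_gap: 0.0
grasp_force: 0.0
```

Run:
```python
from h import *
a=cv2.cvtColor(grab_frame("side"),cv2.COLOR_RGB2BGR)[110:240,230:360]
print(read_state()["tool_pos"],read_state()["contact_force"])
cv2.imwrite("pics/s3.png",cv2.convertScaleAbs(cv2.resize(a,None,fx=4.5,fy=4.5,interpolation=cv2.INTER_CUBIC),alpha=1.3))
```

```text
[0.63612309 0.08421813 0.05696142] [-0.26897287 -0.42611038  0.57687683]
```

View pics/s3.png

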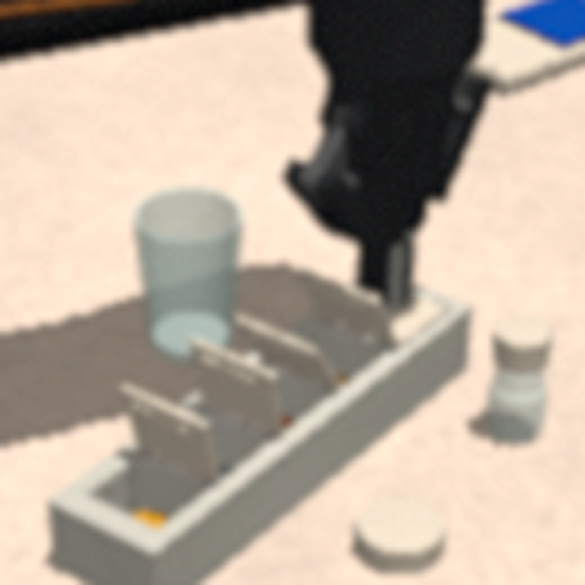

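Lid 1 is folded under the tips at (400,310), and the block has not moved. I lower a touch more to find light contact.

Emit:
move_arm([
  {"dx": 0, "dy": 0, "dz": 0.0005, "yaw": 0},
  {"dx": 0, "dy": 0, "dz": 0, "yaw": 0},
  {"dx": 0, "dy": 0, "dz": 0, "yaw": 0},
])

```text
t: 5.13
tool_pos: [0.6361, 0.0842, 0.0569]
tcp_rot: [0.0, 0.492, 0.871, 0.0]
contact_force: [-1.0, -0.2, 3.8]
finger_gap: 0.0
grasp_force: 2.1
```

Emit:
move_arm([
  {"dx": 0, "dy": -0.003, "dz": 0, "yaw": 0},
  {"dx": 0, "dy": -0.003, "dz": 0, "yaw": 0},
])

```text
t: 5.3
tool_pos: [0.6317, 0.0814, 0.0569]
tcp_rot: [0.001, 0.492, 0.871, 0.001]
contact_force: [1.8, 1.0, 2.8]
finger_gap: 0.0001
grasp_force: 1.5
```

Emit:
move_arm([
  {"dx": 0, "dy": -0.003, "dz": -0.0013, "yaw": 0},
  {"dx": 0, "dy": -0.007, "dz": 0, "yaw": 0},
  {"dx": 0, "dy": -0.007, "dz": 0, "yaw": 0},
  {"dx": 0, "dy": -0.007, "dz": 0, "yaw": 0},
  {"dx": 0, "dy": -0.007, "dz": 0, "yaw": 0},
])

```text
t: 5.72
tool_pos: [0.6031, 0.0643, 0.0576]
tcp_rot: [-0.0, 0.492, 0.871, -0.001]
contact_force: [-0.1, 0.6, 0.4]
finger_gap: -0.0002
grasp_force: 0.1
```

Emit:
move_arm([
  {"dx": 0, "dy": -0.006, "dz": 0.0011, "yaw": 0},
  {"dx": 0, "dy": -0.005, "dz": 0, "yaw": 0},
  {"dx": 0, "dy": 0, "dz": 0, "yaw": 0},
])

```text
t: 5.97
tool_pos: [0.5939, 0.0585, 0.0568]
tcp_rot: [-0.0, 0.492, 0.87, -0.0]
contact_force: [-1.2, -1.0, 2.5]
finger_gap: -0.0002
grasp_force: 1.4
```

Emit:
move_arm([
  {"dx": 0, "dy": -0.003, "dz": -0.0011, "yaw": 0},
  {"dx": 0, "dy": -0.007, "dz": 0, "yaw": 0},
  {"dx": 0, "dy": -0.007, "dz": 0, "yaw": 0},
  {"dx": 0, "dy": -0.007, "dz": 0, "yaw": 0},
  {"dx": 0, "dy": -0.007, "dz": 0, "yaw": 0},
])

```text
t: 6.38
tool_pos: [0.5674, 0.0429, 0.0576]
tcp_rot: [-0.0, 0.492, 0.871, -0.0]
contact_force: [0.1, -0.2, 0.6]
finger_gap: -0.0002
grasp_force: 0.1
```

Emit:
move_arm([
  {"dx": 0, "dy": -0.006, "dz": 0.0011, "yaw": 0},
  {"dx": 0, "dy": -0.005, "dz": 0, "yaw": 0},
  {"dx": 0, "dy": 0, "dz": 0, "yaw": 0},
])

```text
t: 6.63
tool_pos: [0.5579, 0.0369, 0.0568]
tcp_rot: [-0.0, 0.492, 0.87, -0.0]
contact_force: [-1.3, -1.3, 3.1]
finger_gap: 0.0001
grasp_force: 1.4
```

Emit:
move_arm([
  {"dx": 0, "dy": -0.003, "dz": -0.0011, "yaw": 0},
  {"dx": 0, "dy": -0.007, "dz": 0, "yaw": 0},
  {"dx": 0, "dy": -0.007, "dz": 0, "yaw": 0},
  {"dx": 0, "dy": -0.007, "dz": 0, "yaw": 0},
  {"dx": 0, "dy": -0.007, "dz": 0, "yaw": 0},
])

```text
t: 7.05
tool_pos: [0.5313, 0.0212, 0.0576]
tcp_rot: [-0.0, 0.492, 0.871, -0.0]
contact_force: [0.1, -0.0, 0.1]
finger_gap: 0.0003
grasp_force: 0.1
```

Emit:
move_arm([
  {"dx": 0, "dy": -0.006, "dz": 0.0011, "yaw": 0},
  {"dx": 0, "dy": -0.005, "dz": 0, "yaw": 0},
  {"dx": 0, "dy": 0, "dz": 0, "yaw": 0},
])

```text
t: 7.3
tool_pos: [0.5219, 0.0153, 0.0568]
tcp_rot: [-0.0, 0.492, 0.87, -0.0]
contact_force: [-1.3, -1.3, 3.0]
finger_gap: 0.0002
grasp_force: 1.5
```

Run:
```python
from h import *
a=cv2.cvtColor(grab_frame("side"),cv2.COLOR_RGB2BGR)[110:240,230:360]
cv2.imwrite("pics/s4.png",cv2.convertScaleAbs(cv2.resize(a,None,fx=4.5,fy=4.5,interpolation=cv2.INTER_CUBIC),alpha=1.3))
```

```text
(no output)
```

View pics/s4.png

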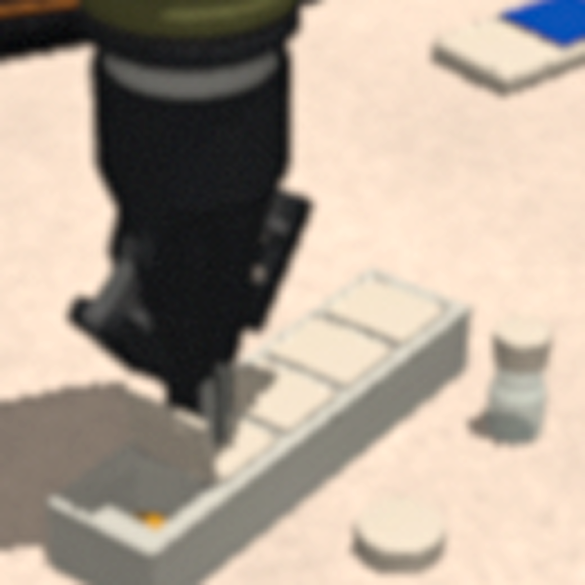

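Lids 1–4 are flat, the tips are on lid 4 at (220,440), and the block has not moved. Next is the last lid.

Emit:
move_arm([
  {"dx": 0, "dy": -0.003, "dz": -0.0011, "yaw": 0},
  {"dx": 0, "dy": -0.007, "dz": 0, "yaw": 0},
  {"dx": 0, "dy": -0.007, "dz": 0, "yaw": 0},
  {"dx": 0, "dy": -0.007, "dz": 0, "yaw": 0},
  {"dx": 0, "dy": -0.007, "dz": 0, "yaw": 0},
])

```text
t: 7.77
tool_pos: [0.4954, -0.0004, 0.0577]
tcp_rot: [-0.0, 0.492, 0.871, -0.0]
contact_force: [0.4, -0.7, -0.0]
finger_gap: -0.0001
grasp_force: 0.1
```

Emit:
move_arm([
  {"dx": 0, "dy": -0.006, "dz": 0.0011, "yaw": 0},
  {"dx": 0, "dy": -0.005, "dz": 0, "yaw": 0},
  {"dx": 0, "dy": -0.005, "dz": 0, "yaw": 0},
  {"dx": 0, "dy": -0.005, "dz": 0, "yaw": 0},
  {"dx": 0, "dy": 0, "dz": 0, "yaw": 0},
])

```text
t: 8.18
tool_pos: [0.4774, -0.0115, 0.0567]
tcp_rot: [-0.0, 0.492, 0.87, -0.0]
contact_force: [-1.6, -1.0, 4.2]
finger_gap: 0.0003
grasp_force: 1.7
```

Emit:
move_arm([
  {"dx": 0, "dy": 0, "dz": -0.005, "yaw": 0},
  {"dx": 0, "dy": 0, "dz": -0.03, "yaw": 0},
  {"dx": 0, "dy": 0, "dz": -0.035, "yaw": 0},
  {"dx": 0, "dy": 0, "dz": -0.04, "yaw": 0},
  {"dx": 0, "dy": -0.02, "dz": -0.035, "yaw": 0},
])

```text
t: 8.6
tool_pos: [0.4636, -0.0191, 0.2041]
tcp_rot: [0.001, 0.491, 0.871, 0.001]
contact_force: [1.7, -0.4, 0.7]
finger_gap: -0.0004
grasp_force: 0.0
```

Emit:
move_arm([
  {"dx": 0.04, "dy": 0, "dz": 0, "yaw": 0},
  {"dx": 0.04, "dy": 0, "dz": 0, "yaw": 0},
  {"dx": 0.02, "dy": 0, "dz": 0, "yaw": 0},
  {"dx": 0, "dy": 0, "dz": 0, "yaw": 0},
  {"dx": 0, "dy": 0, "dz": 0, "yaw": 0},
])

```text
t: 9.02
tool_pos: [0.4092, 0.0655, 0.202]
tcp_rot: [0.0, 0.491, 0.871, -0.0]
contact_force: [-0.5, -1.2, -0.8]
finger_gap: -0.0002
grasp_force: 0.0
```

Run:
```python
from h import *
a=cv2.cvtColor(grab_frame("side"),cv2.COLOR_RGB2BGR)[110:240,230:360]
print(read_state()["contact_force"])
cv2.imwrite("pics/s5.png",cv2.convertScaleAbs(cv2.resize(a,None,fx=4.5,fy=4.5,interpolation=cv2.INTER_CUBIC),alpha=1.3))
```

```text
[ 0.37091124 -0.54959719 -0.2836894 ]
```

View pics/s5.png

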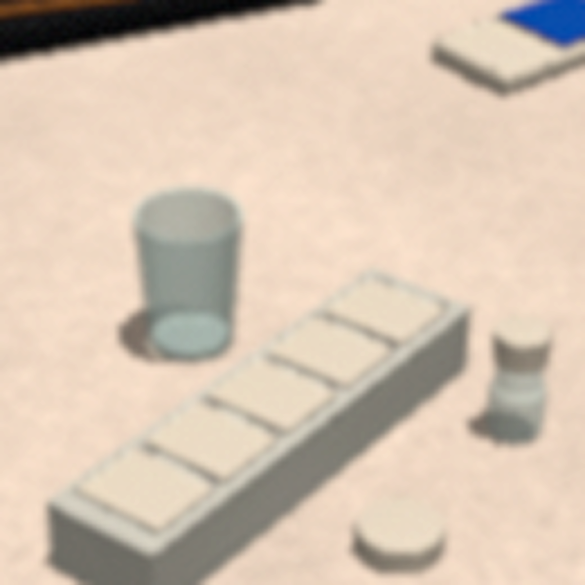

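All five lids lie flat, from (140,485) to (390,305). The block, beaker, vial and cap are where they were, and the hand is clear.

```bash
python3 -c "from plant import *;print(sign_off())"
```

```text
the job is handed in; nothing more can be done
None
```

All five lids were folded flat in one light pass from the hinge end (about 4 N at most); the block, beaker, vial and cap look unmoved in the last picture, the hand is clear, and the job is handed in after about 9 s.

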